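Scrub the tumblers and slide them under the tier

ROBOT

A 6-joint arm with a two-finger parallel gripper is mounted at the origin on the work surface. World frame = base frame: x ahead of the robot, y to its left, z up, the work surface at z = 0. Lengths are in m, angles in rad, forces in N, time in s.
With the tool pointing down it reaches from about 0.25 to 0.725 m from the base axis. Payload 4 kg.
Tool frame: the origin (TCP) lies midway between the tips of the shut fingers; the grasp point (between the pads) lies 19 mm behind it (bot.grip_depth is the distance from the TCP to the grasp point, in m); z points along the fingers, y is the line along which they close (so a half turn about z gives the same grasp; the last joint's range is limited). The gripper opens to 85 mm and grips with 20 to 120 N. Pads are 22 mm wide; open, the fingers measure 114 mm over their backs; the gripper's body (76 mm by 85 mm) begins 54 mm behind the grasp point. The pads swing forward as they close: fully open they stand 13 mm farther back than shut.
Start: joints at [1.238, 0.241, 0.005, 1.335, 0, 1.571], TCP at [0.163, 0.473, 0.231] pointing down, gripper open.
Joint ranges: [-2.72, 2.72], [-1.05, 1.87], [-1.09, 1.28], [-1.99, 2.15], [-1.42, 1.44], [-3.14, 3.14]. Speed limits (rad/s): [2.79, 2.79, 3.14, 3.14, 3.14, 3.14].

INTERFACE

Orientations are given as a unit quaternion [x, y, z, w].
In Python, from workcell import bot gives the robot as it stands.
- The arm moves only by the shell command python3 -m creep 'ROWS'. ROWS is JSON, one flat list of numbers, 5 for each row, row after row: the shift along the world's x, y, z in m, then the turn about the world's z in rad, then the finger opening in m, from 0 to 0.0854. In form: [x, y, z, twist, claw, x, y, z, twist, claw, ...]. A call has 1 to 10 rows; each row is the pose to reach, as a shift and turn from the pose commanded when the call began; what a row does not reach only later rows make up. A row lasts 1/12 s, in which the tool goes at most 41.7 mm and 7.16 degrees, less where a joint would pass 70% of its speed; a pose out of reach is approached as far as the arm can. A call with a gripper value outside its range is refused whole. The fingers move at their own pace and stop on an object; the grip force is fixed at half the most. Time passes only in rows, so rows that repeat a pose let the fingers close. It gives the time, the measured TCP pose, the force, the opening and the grip force at its end, in the units of the state.
- bot.get_obs(): the state, without advancing time (a new reading comes with each control period).
- bot.camera(name): name is "side" or "top"; returns a dict with "pixels" (480x640x3 uint8, red, green, blue), "camera_matrix" (3x3 intrinsics, pixels), "extrinsics" (4x4, takes a point from world to camera coordinates). Camera axes: x right, y down, z forward; pixel columns grow to the right and rows downward; lengths in m; the calibration is good to about 2 mm. A picture is of the moment at which its call begins. There is no depth.
- bot.job_done(): hands the job in; it is judged then, once.
Trained networks look in the newest picture that a camera, given by its name, has taken for a name from the list of things; names that differ only in an ending like _2 or _b are one class to them, and where a whole thing is asked for, a point or a joint stands for the part that bears it (a point fixed in the world has none). Each returns a list of dicts, best first, with "score" (0 to 1); they miss things now and then, are a little off and sometimes report something else, mostly with a low value. They report only what shows in the picture. A call takes as long as a camera call.
- bot.look_for(camera, thing): "centre" ([column, row] as shares, 0 to 1, of the picture: columns of its width, rows of its height, amid what is visible of it).
- bot.place_of(camera, thing): "centre" ([column, row] as shares, 0 to 1, of the picture: columns of its width, rows of its height: a listed point, or the origin of a listed thing).
The state is a dict: "clock": time; "joint_pos": joint angles; "joint_vel": joint speeds; "tau": joint torques, N m; "eef_pos": TCP position; "tool_rot": TCP orientation; "ft_force": force on the tool from outside, world axes, zero at the start; "ft_torque": the same for the moment, N m; "grip_width": finger opening in m; "grasp_force": force on a finger pad.
Only numpy, scipy, OpenCV 4.12 (cv2) and the standard library are available. Lean on these libraries where they do the work, as an engineer would, in place of code of your own. Each camera call takes 0.05 s, during which the arm holds its last target. There are 200 camera calls.

TASK

Scrub the tumblers with the long brush, lightest colour first (white, then blue, then green, whichever are there), giving each at least two full strokes: right down to its floor, up until the tip of the brush is at the rim, and down to the floor again. Stand the brush back upright in its steel holder, draw the white tray out from under the lowest clear tier by its pink tab, stand every tumbler upright on it, and push the tray fully home again against its stop. Leave the steel pump dispenser and the glass jar where they stand.

Things in the scene. Friction and masses are not known exactly. Their poses are not given: they have to be found in the camera images.
- tier: Clear acrylic tiers, fixed, 120 mm deep (x), 276 wide (y). Origin: centre of its footprint on the stone; x points from its open front inward. Lowest bay: open at x = -60 mm, 106 high, 264 wide between clear side walls; its roof is 112 at the top. Two upper tiers, set back to x >= -5, reach 216. Grey stop bar, 20 high, across the bay's floor, front face at x = +40. Comb, jar etc. on it are fixed.
- tray: White loose tray, 96 mm (x) x 250 (y), rim 30 high, walls and floor 4, 0.6 kg, starts in the tier's lowest bay. Origin: centre of its underside (without tongue); x as the tier's x. Upright pink tab on a front tongue, centred at x = -125, y = 0: 10 thick (x), 50 wide, top at 66. Holds three tumblers in a row at y = -80, 0, +80. Home against the stop: origin at tier x = -8, y = 0.
- brush: Long bottle brush, 200 mm, 70 g, upright, head down in its holder. Origin: centre of the flat lower end (tip) of the head; z up along the handle. Yellow head z = 0 to 60 mm: stiff core 34 mm diameter, soft bristles to 45 mm. Thin steel rod to z = 130, then a red square grip 18 x 18 mm (sides along its x and y), z = 130 to 200.
- holder: Round steel brush holder, fixed, 62 mm outside diameter, 55 mm high, inside 54 mm across, inner floor at z = 6 mm. Origin: centre of its underside.
- tumbler_white: White ceramic tumbler, straight round cup, 64 mm outside diameter, 90 mm high, inside 56 mm across, inner floor 10 mm above its underside (80 mm deep). About 220 g. Origin: centre of its underside, z up when upright. Stands loose on the vanity, its place changes; it may be absent.
- tumbler_blue: Blue ceramic tumbler, straight round cup, 64 mm outside diameter, 90 mm high, inside 56 mm across, inner floor 10 mm above its underside (80 mm deep). About 220 g. Origin: centre of its underside, z up when upright. Stands loose on the vanity, its place changes; it may be absent.
- tumbler_green: Green tumbler, straight round cup, 64 mm outside diameter, 90 mm high, inside 56 mm across, inner floor 10 mm above its underside (80 mm deep). About 220 g. Origin: centre of its underside, z up when upright. Stands loose on the vanity, its place changes; it may be absent.
- pump: Stainless pump dispenser, 60 mm diameter, about 165 mm high, loose bystander, not to be moved. Origin: centre of its underside.
- jar: Round glass jar with brass lid, 60 mm diameter, 60 mm high, loose bystander, not to be moved. Origin: centre of its underside.

How it is judged:
On the way, in this order (a step that is already met when the one before it is completed fails the run):
1. brush head down at the floor of the white tumbler, first stroke (horizontal distance between brush and tumbler_white below 0.022 m and z of brush in the frame of tumbler_white between 0 and 0.028 m), for 0.05 s.
2. brush drawn up to the rim of the white tumbler (tip at least 45 mm above its inner floor) (z of brush in the frame of tumbler_white above 0.055 m), for 0.02 s.
3. brush head down at the floor of the white tumbler, second stroke (all of step 1), for 0.05 s.
4. brush head down at the floor of the blue tumbler, first stroke (horizontal distance between brush and tumbler_blue below 0.022 m and z of brush in the frame of tumbler_blue between 0 and 0.028 m), for 0.05 s.
5. brush drawn up to the rim of the blue tumbler (tip at least 45 mm above its inner floor) (z of brush in the frame of tumbler_blue above 0.055 m), for 0.02 s.
6. brush head down at the floor of the blue tumbler, second stroke (all of step 4), for 0.05 s.
7. brush head down at the floor of the green tumbler, first stroke (horizontal distance between brush and tumbler_green below 0.022 m and z of brush in the frame of tumbler_green between 0 and 0.028 m), for 0.05 s.
8. brush drawn up to the rim of the green tumbler (tip at least 45 mm above its inner floor) (z of brush in the frame of tumbler_green above 0.055 m), for 0.02 s.
9. brush head down at the floor of the green tumbler, second stroke (all of step 7), for 0.05 s.
At the end, for the whole second after the job is handed in: Every tumbler present stands upright (within 0.12 rad) inside the tray's rim on its floor; the tray is home under the lowest tier within 14 mm of the stop, square within 0.1 rad; the brush stands in its holder with its tip within 8 mm of the holder's floor and tilted less than 0.25 rad; all at rest (x of tumbler_white in the frame of tray between -0.048 and 0.048 m and y of tumbler_white in the frame of tray between -0.125 and 0.125 m and z of tumbler_white in the frame of tray between -0.002 and 0.012 m and angle between each of tumbler_white, tumbler_blue, tumbler_green's own z axis and vertical below 0.12 rad and linear speed of each of tumbler_white, tumbler_blue, tumbler_green, tray, brush below 0.02 m/s and x of tumbler_blue in the frame of tray between -0.048 and 0.048 m and y of tumbler_blue in the frame of tray between -0.125 and 0.125 m and z of tumbler_blue in the frame of tray between -0.002 and 0.012 m and x of tumbler_green in the frame of tray between -0.048 and 0.048 m and y of tumbler_green in the frame of tray between -0.125 and 0.125 m and z of tumbler_green in the frame of tray between -0.002 and 0.012 m and x of tray in the frame of tier between -0.022 and 0 m and y of tray in the frame of tier between -0.012 and 0.012 m and angle between the x axis of tray and the x axis of tier, either way round below 0.1 rad and angle between tray's own z axis and vertical below 0.05 rad and horizontal distance between brush and holder below 0.016 m and z of brush in the frame of holder below 0.014 m and angle between brush's own z axis and vertical below 0.25 rad); the robot touches nothing.
It fails at once if the pump dispenser is shifted more than 25 mm or tipped (distance of pump from where it was at the start of the episode above 0.025 m or angle between pump's own z axis and vertical above 0.4 rad).
It fails at once if the glass jar is shifted more than 25 mm or tipped (distance of jar from where it was at the start of the episode above 0.025 m or angle between jar's own z axis and vertical above 0.4 rad).
Of tumbler_white, tumbler_blue, tumbler_green only 2 to 3 are there at a start; the rules pass over those that are not, and their reading is None.
At some moment in a run one of tumbler_white, tumbler_blue, tumbler_green may be knocked a few centimetres aside while the robot is not near it.
It also fails if it takes over 210 s, if anything falls off the work surface, if the arm or the gripper's body presses on something with over 40 N, if the wrist force passes 120 N, or if a joint passes its speed limit or range.

## Working session

There is one attempt and no reset: what is moved stays moved. The work goes in short steps, Python scripts to look and compute and a shell command to move; the robot and the scene stay as the last step left them, time stands still between calls to the robot, and variables do not carry over. Pictures are saved under pics/ and viewed, at most 22 in all, crops included, and the job is handed in when it is done.

```bash
mkdir -p pics
cat > h.py <<'E'
import numpy as np, cv2
from workcell import bot
names=["tier","tray","brush","holder","tumbler_white","tumbler_blue","tumbler_green","pump","jar"]
def ray(c,uv):
    K=np.array(c["camera_matrix"]);E=np.array(c["extrinsics"])
    d=E[:3,:3].T@np.linalg.solve(K,[uv[0],uv[1],1]);o=-E[:3,:3].T@E[:3,3]
    return o,d/np.linalg.norm(d)
def tri(c1,u1,c2,u2):
    A=np.zeros((3,3));b=np.zeros(3)
    R=[ray(c1,u1),ray(c2,u2)]
    for o,d in R:
        P=np.eye(3)-np.outer(d,d);A+=P;b+=P@o
    x=np.linalg.solve(A,b)
    return x,max(np.linalg.norm((np.eye(3)-np.outer(d,d))@(x-o)) for o,d in R)
def plane(c,uv,z):
    o,d=ray(c,uv);return o+d*(z-o[2])/d[2]
def proj(c,p):
    K=np.array(c["camera_matrix"]);E=np.array(c["extrinsics"])
    q=K@(E[:3,:3]@np.array(p)+E[:3,3]);return q[:2]/q[2]
def cams(tag=None):
    cs={n:bot.camera(n) for n in("top","side")}
    if tag:
        for n in cs: cv2.imwrite(f"pics/{tag}_{n}.png",cs[n]["pixels"][:,:,::-1])
    return cs
def px(d): return np.array(d["centre"])*[640,480]
E
python3 - <<'E'
from h import *
cs=cams("a")
for n in cs:
    c=cs[n];o,d=ray(c,(320,240));print(n,o.round(3),d.round(2))
print(bot.get_obs()["tool_rot"],bot.get_obs()["eef_pos"])
for t in names:
    r={n:bot.place_of(n,t) for n in cs}
    for n in r: print(t,n,[(round(q["score"],2),px(q).round(0).tolist(),plane(cs[n],px(q),0.0).round(3).tolist()) for q in r[n][:2]])
    if r["top"] and r["side"]: print("  ",tri(cs["top"],px(r["top"][0]),cs["side"],px(r["side"][0])))
E
```

```text
top [ 0.523 -0.097  1.247] [ 0.07  0.04 -1.  ]
side [ 0.513 -0.452  0.751] [ 0.11  0.48 -0.87]
[ 1.65643267e-01  9.86185273e-01 -9.40577440e-04 -1.74864932e-04] [0.16316349 0.47201716 0.23050786]
tier top [(0.59, [237.0, 197.0], [0.7, 0.118, 0.0])]
tier side [(0.81, [348.0, 155.0], [0.695, 0.122, 0.0]), (0.43, [267.0, 423.0], [0.475, -0.295, 0.0])]
   (array([0.69672389, 0.11742353, 0.00579025]), np.float64(0.0027327369935985345))
tray top []
tray side []
brush top [(0.96, [448.0, 259.0], [0.582, -0.31, 0.0])]
brush side [(0.69, [350.0, 414.0], [0.586, -0.309, 0.0])]
   (array([ 0.58374184, -0.30951923,  0.0054806 ]), np.float64(0.0020300735337368168))
holder top [(0.69, [453.0, 259.0], [0.581, -0.319, 0.0])]
holder side [(0.67, [343.0, 416.0], [0.575, -0.31, 0.0])]
   (array([ 0.57700762, -0.3144051 ,  0.0220682 ]), np.float64(0.0033567516928177357))
tumbler_white top [(0.31, [452.0, 261.0], [0.579, -0.317, 0.0])]
tumbler_white side [(0.29, [348.0, 417.0], [0.582, -0.313, 0.0])]
   (array([ 0.57983515, -0.31479681,  0.01107009]), np.float64(0.0013969070717527394))
tumbler_blue top [
[... 167 characters left out ...]
loat64(0.003068606262013908))
tumbler_green top [(0.78, [438.0, 310.0], [0.48, -0.291, 0.0]), (0.54, [235.0, 199.0], [0.695, 0.122, 0.0])]
tumbler_green side [(0.71, [268.0, 420.0], [0.477, -0.291, 0.0])]
   (array([ 4.78300701e-01, -2.91006151e-01,  3.84724816e-04]), np.float64(0.0016289681569499881))
pump top [(0.72, [345.0, 172.0], [0.755, -0.101, 0.0])]
pump side [(0.67, [421.0, 257.0], [0.756, -0.102, 0.0])]
   (array([ 0.75550152, -0.1010172 , -0.00127979]), np.float64(0.00072792145942458))
jar top [(0.92, [415.0, 202.0], [0.697, -0.243, 0.0])]
jar side [(0.65, [413.0, 351.0], [0.696, -0.245, 0.0])]
   (array([ 0.69727291, -0.24373694, -0.00463342]), np.float64(0.00010129217033084108))
```

View pics/a_top.png

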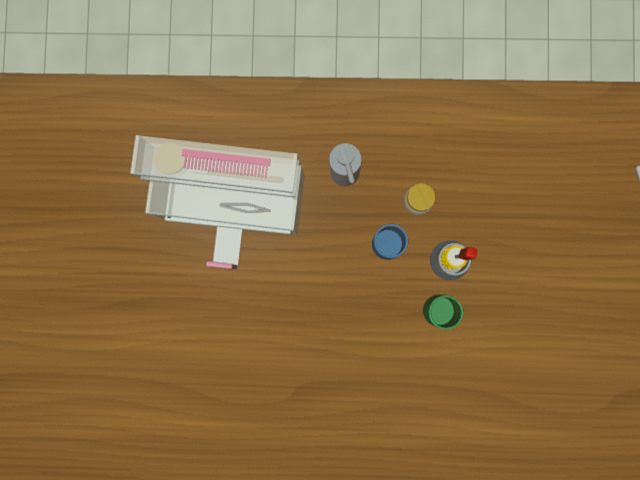

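View pics/a_side.png

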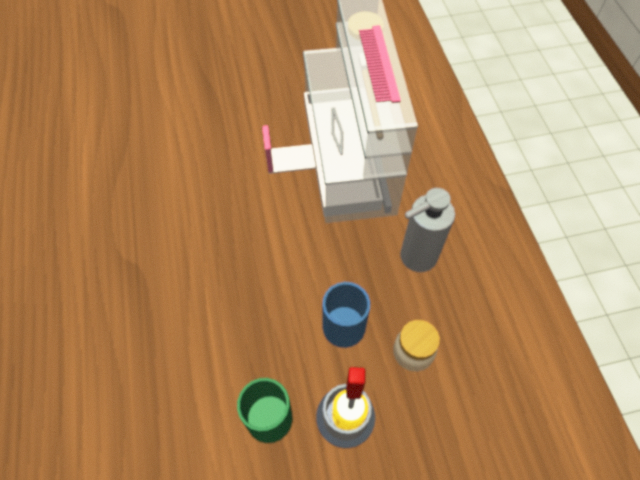

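The pictures show a blue tumbler (top 390,242), a green one (445,312), and no white one. The brush stands in its holder (453,259) with the red grip leaning slightly right. The tray tab is at (220,265), the jar at (420,198) and the pump at (345,165). Next I'll fit silhouettes for accurate poses.

```bash
cat > fit.py <<'E'
from h import *
from scipy.optimize import minimize
from scipy.spatial.transform import Rotation as Ro
S=4
def hull_mask(c,P,roi):
    q=np.array([proj(c,p) for p in P]);h=cv2.convexHull(q.astype(np.float32)).reshape(-1,2)
    x,y,w,hh=roi;m=np.zeros((hh*S,w*S),np.uint8)
    cv2.fillConvexPoly(m,np.round(((h-[x,y]+.5)*S-.5)*16).astype(np.int32),1,shift=4);return cv2.resize(m.astype(np.float32),(w,hh),interpolation=cv2.INTER_AREA)
def cyl(r,h,z0=0):
    a=np.linspace(0,2*np.pi,40,endpoint=False);b=np.c_[r*np.cos(a),r*np.sin(a)]
    return np.vstack([np.c_[b,np.full(40,z)] for z in(z0,z0+h)])
def box(x0,x1,y0,y1,z0,z1): return np.array([[x,y,z] for x in(x0,x1) for y in(y0,y1) for z in(z0,z1)])
def mask(c,hue,near,R=40,smin=90):
    H=cv2.cvtColor(c["pixels"],cv2.COLOR_RGB2HSV);h=H[:,:,0].astype(int)
    lo,hi=hue;m=((h>=lo)&(h<=hi) if lo<hi else (h>=lo)|(h<=hi))&(H[:,:,1]>smin)&(H[:,:,2]>25)
    x,y=max(0,int(near[0]-R)),max(0,int(near[1]-R));w=min(2*R,640-x);hh=min(2*R,480-y)
    mm=m[y:y+hh,x:x+w].astype(np.uint8)
    n,l,s,_=cv2.connectedComponentsWithStats(mm)
    if n>1: mm=(l==1+np.argmax(s[1:,4])).astype(np.uint8)
    return mm.astype(np.float32),(x,y,w,hh)
def fit(cs,ms,P,pose,p0,step):
    def f(p):
        Q=pose(P,p);return sum(np.abs(hull_mask(cs[n],Q,ms[n][1])-ms[n][0]).sum()/ms[n][0].sum() for n in ms)
    s=np.vstack([p0]+[np.array(p0)+np.eye(len(p0))[i]*step[i] for i in range(len(p0))])
    r=minimize(f,p0,method="Nelder-Mead",options=dict(initial_simplex=s,xatol=1e-4,fatol=1e-4,maxiter=600))
    return r.x,r.fun
up=lambda P,p: P+[p[0],p[1],p[2] if len(p)>2 else 0]
yawp=lambda P,p: P@Ro.from_euler("z",p[2]).as_matrix().T+[p[0],p[1],0]
tilt=lambda P,p: P@(Ro.from_rotvec([p[2],p[3],0])*Ro.from_euler("z",p[4])).as_matrix().T+[p[0],p[1],p[5] if len(p)>5 else 0.006]
HUE=dict(tumbler_blue=(98,125),tumbler_green=(55,85))
def tumbler(cs,t,xy):
    ms={n:mask(cs[n],HUE[t],proj(cs[n],[xy[0],xy[1],.045])) for n in cs}
    return fit(cs,ms,cyl(.032,.09),up,[xy[0],xy[1],0],[.01,.01,.01])
E
python3 - <<'E'
from fit import *
cs=cams()
for t,xy in(("tumbler_blue",(.609,-.187)),("tumbler_green",(.478,-.291))): print(t,tumbler(cs,t,xy))
ms={n:mask(cs[n],(172,6),proj(cs[n],[.59,-.32,.17]),30,smin=140) for n in cs}
for y in(0,.4,.8,1.2): print("brush",fit(cs,ms,box(-.009,.009,-.009,.009,.13,.2),tilt,[.58,-.313,0,0,y],[.005,.005,.05,.05,.3]))
ms={n:mask(cs[n],(150,179),u,20,60) for n,u in(("top",(221,264)),("side",(267,148)))}
print("tab",[m[0].sum() for m in ms.values()],fit(cs,ms,box(-.005,.005,-.025,.025,.004,.066),yawp,[.56,.14,-.05],[.01,.01,.1]))
print("tab0",plane(cs["top"],(221,264),.066))
b={n:cv2.resize(cs[n]["pixels"][y:y+75,x:x+100,::-1],(400,300),interpolation=cv2.INTER_CUBIC) for n,x,y in(("top",405,215),("side",300,350))}
cv2.imwrite("pics/b.png",np.hstack(list(b.values())))
E
```

```text
tumbler_blue (array([ 0.60986528, -0.18693356, -0.00385427]), np.float64(0.4704694151878357))
tumbler_green (array([ 0.47906483, -0.29031268, -0.00364482]), np.float64(0.6543192863464355))
brush (array([ 0.59619082, -0.31322135, -0.00734805, -0.07397748, -0.23112376]), np.float64(0.6571527719497681))
brush (array([ 0.58318633, -0.31220038, -0.0009444 ,  0.00478787,  0.4423096 ]), np.float64(0.8948445320129395))
brush (array([ 0.59294622, -0.31912592, -0.03658937, -0.05560875,  1.42289539]), np.float64(0.6678786277770996))
brush (array([ 0.59310264, -0.31710492, -0.02706615, -0.05528111,  1.26869724]), np.float64(0.6446771621704102))
tab [np.float32(124.0), np.float32(199.0)] (array([ 0.55896   ,  0.13862443, -0.0860439 ]), np.float64(0.8997204303741455))
tab0 [0.56088271 0.13295367 0.066     ]
```

View pics/b.png

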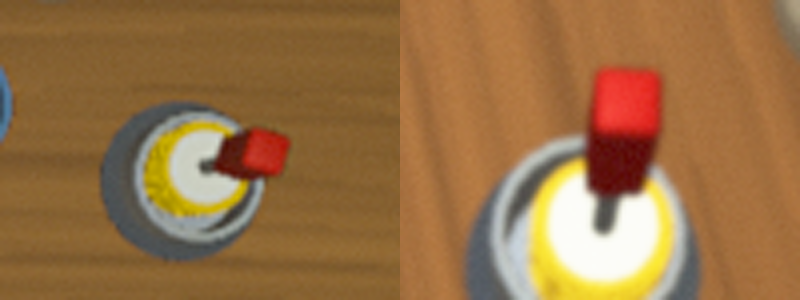

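The grip's top face is at top (472,253) and side (357,376), with its sides turned about -10° from the world axes. I'll clean up the masks and refit.

```bash
python3 - <<'E'
import re
s=open('fit.py').read()
s=s.replace("    return mm.astype(np.float32),(x,y,w,hh)","    k=np.ones((3,3),np.uint8);mo=mm if mm.sum()<350 else cv2.morphologyEx(mm,cv2.MORPH_OPEN,k)\n    h=cv2.convexHull(cv2.findNonZero(mo));raw=mm.sum();mm=cv2.fillConvexPoly(np.zeros_like(mm),h,1);print('mask',raw,mm.sum())\n    return mm.astype(np.float32),(x,y,w,hh)")
open('fit.py','w').write(s)
E
python3 - <<'E'
from fit import *
cs=cams()
print("griptop",tri(cs["top"],(471.7,253),cs["side"],(357,375.7)))
for t,xy in(("tumbler_blue",(.609,-.187)),("tumbler_green",(.478,-.291))): print(t,tumbler(cs,t,xy))
ms={n:mask(cs[n],(165,8),proj(cs[n],[.59,-.32,.17]),30,smin=110) for n in cs}
P=box(-.009,.009,-.009,.009,.13,.2)
for n in cs: print(n,ms[n][0].sum(),hull_mask(cs[n],tilt(P,[.585,-.314,0,0,-.17]),ms[n][1]).sum())
for y in(-.1,-.3): print("brush",fit(cs,ms,P,tilt,[.585,-.313,0,0,y],[.005,.005,.05,.05,.1]))
ms={n:mask(cs[n],(150,8),u,20,60) for n,u in(("top",(221,264)),("side",(267,148)))}
P=box(-.005,.005,-.025,.025,.004,.066)
r=fit(cs,ms,P,yawp,[.56,.135,-.08],[.01,.01,.05]);print(r)
for n in cs: print(n,ms[n][0].sum(),hull_mask(cs[n],yawp(P,r[0]),ms[n][1]).sum())
im=cs["top"]["pixels"][:,:,::-1]
A=cv2.resize(im[120:280,120:320],(800,640))[:600]
B=cv2.resize(im[240:285,195:255],(240,180),interpolation=cv2.INTER_CUBIC)
A[420:600,0:240]=B
cv2.imwrite("pics/c.png",A)
E
```

```text
griptop (array([ 0.58273583, -0.31344846,  0.20651365]), np.float64(0.0003756134628092768))
mask 775 760
mask 2326 2381
tumbler_blue (array([ 0.60902008, -0.1855311 , -0.00704003]), np.float64(0.4718553423881531))
mask 745 736
mask 2595 2642
tumbler_green (array([ 0.47782961, -0.28769733, -0.01211049]), np.float64(0.6442645192146301))
mask 176 192
mask 517 534
top 192.0 236.3125
side 534.0 664.5625
brush (array([ 0.58946606, -0.31306743, -0.00421615, -0.03549829, -0.13402405]), np.float64(0.4292449355125427))
brush (array([ 5.86065256e-01, -3.12551910e-01,  2.49525545e-04, -1.74768632e-02,
       -2.51758383e-01]), np.float64(0.44217801094055176))
mask 141 184
mask 264 314
(array([ 0.55890994,  0.1375721 , -0.11099671]), np.float64(0.4083724021911621))
top 184.0 177.9375
side 314.0 274.5625
```

View pics/c.png

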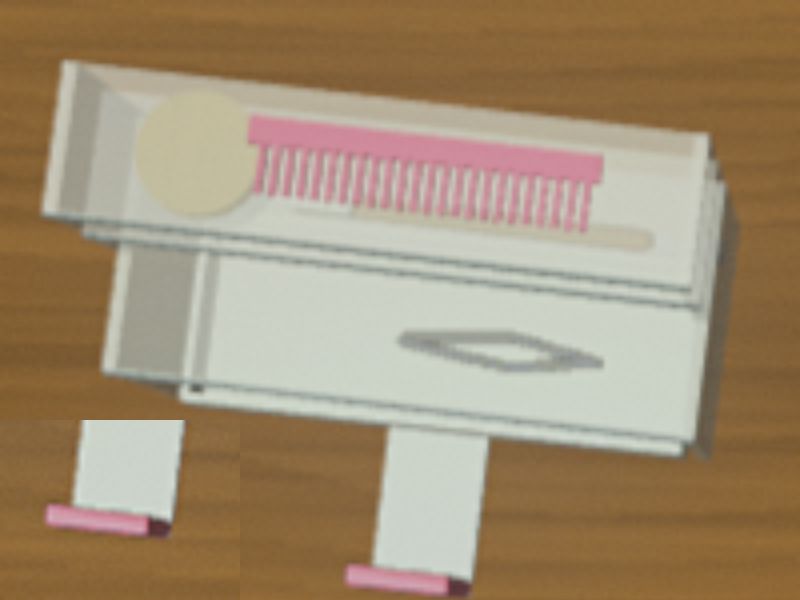

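The tier, tray and tab all sit at yaw about -0.11. The brush stands upright with its grip at (0.583,-0.3135). Moving above the brush.

```bash
python3 -m creep '[0.1,-0.19,0.04,-0.35,0.05, 0.21,-0.39,0.04,-0.7,0.05, 0.21,-0.39,0.04,-0.7,0.05, 0.21,-0.39,0.04,-0.7,0.05, 0.21,-0.39,0.04,-0.7,0.05, 0.21,-0.39,0.04,-0.7,0.05, 0.21,-0.39,0.04,-0.7,0.05, 0.21,-0.39,0.04,-0.7,0.05, 0.21,-0.39,0.04,-0.7,0.05, 0.21,-0.39,0.04,-0.7,0.05]'; python3 -m creep '[0.21,-0.39,0,-0.7,0.05, 0.21,-0.39,0,-0.7,0.05, 0.21,-0.39,0,-0.7,0.05, 0.21,-0.39,0,-0.7,0.05, 0.21,-0.39,0,-0.7,0.05, 0.21,-0.39,0,-0.7,0.05, 0.21,-0.39,0,-0.7,0.05, 0.21,-0.39,0,-0.7,0.05, 0.21,-0.39,0,-0.7,0.05, 0.21,-0.39,0,-0.7,0.05]'
```

```text
clock: 2.03
eef_pos: [0.3604, 0.1055, 0.2696]
tool_rot: [0.494, 0.87, 0.001, 0.0]
ft_force: [0.9, 0.3, -0.0]
grip_width: 0.0501
grasp_force: 0.0
clock: 2.87
eef_pos: [0.558, -0.2616, 0.2689]
tool_rot: [0.762, 0.647, 0.0, 0.0]
ft_force: [1.6, 0.8, 0.6]
grip_width: 0.0501
grasp_force: 0.0
```

```bash
python3 -m creep '[0.025,-0.05,0,0.01,0.05, 0.025,-0.05,0,0.01,0.05, 0.025,-0.05,0,0.01,0.05, 0.025,-0.05,0,0.01,0.05, 0.025,-0.05,0,0.01,0.05]'
python3 - <<'E'
from fit import *
print(bot.get_obs()["eef_pos"])
cs=cams()
im=cs["top"]["pixels"][:,:,::-1];A=cv2.resize(im[180:330,360:560],(533,400))
im=cs["side"]["pixels"][:,:,::-1];B=cv2.resize(im[280:480,260:440],(267*4//4+93,400))[:, :267]
cv2.imwrite("pics/d.png",np.hstack([A,B]))
E
```

```text
clock: 3.28
eef_pos: [0.5822, -0.3086, 0.2689]
tool_rot: [0.759, 0.652, 0.0, -0.001]
ft_force: [0.4, -0.7, 0.8]
grip_width: 0.0498
grasp_force: 0.0
[ 0.58217035 -0.30859454  0.26894032]
```

View pics/d.png

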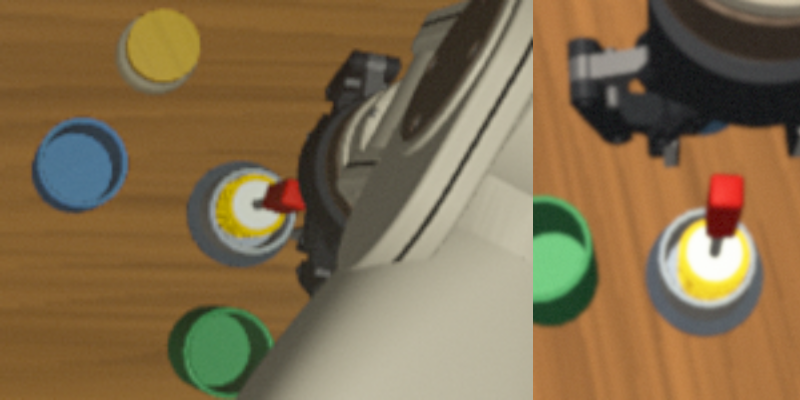

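The fingers straddle the red grip (top view 285,195 in the crop), closing along world x. Descend and grip.

```bash
python3 -m creep '[0.001,-0.004,-0.035,0,0.05, 0.001,-0.004,-0.07,0,0.05, 0.001,-0.004,-0.104,0,0.05, 0.001,-0.004,-0.104,0,0.05, 0.001,-0.004,-0.104,0,0.0, 0.001,-0.004,-0.104,0,0.0, 0.001,-0.004,-0.104,0,0.0, 0.001,-0.004,-0.104,0,0.0, 0.001,-0.004,-0.104,0,0.0, 0.001,-0.004,-0.104,0,0.0]'
```

```text
clock: 4.22
eef_pos: [0.5853, -0.3143, 0.1689]
tool_rot: [0.759, 0.651, 0.001, 0.003]
ft_force: [-0.7, 0.4, 6.4]
grip_width: 0.0173
grasp_force: 60.6
```

```bash
python3 -m creep '[0,0,0.03,0,0, 0,0,0.06,0,0, 0,0,0.09,0,0, 0,0,0.12,0,0, 0,0,0.14,0,0, 0,0,0.14,0,0, 0,0,0.14,0,0]'
python3 - <<'E'
from fit import *
print(bot.get_obs()["eef_pos"])
cs=cams("e")
P=[0.585,-.314,.146]
for n in cs:
  ms=mask(cs[n],(20,36),proj(cs[n],[P[0],P[1],.176]),45,110);m,r=ms
  ys,xs=np.nonzero(m);print(n,m.sum(),xs.mean()+r[0],ys.mean()+r[1], hull_mask(cs[n],up(cyl(.0225,.06),P),r).sum(),proj(cs[n],[P[0],P[1],.176]))
ms={n:mask(cs[n],(20,36),proj(cs[n],[P[0],P[1],.176]),45,110) for n in ["side"]}
print(fit(cs,ms,cyl(.0225,.06),up,P,[.01,.01,.01]))
for t in("tumbler_blue","tumbler_green"):
  for n in cs: print(t,n,[(q["score"],plane(cs[n],px(q),0).round(3)) for q in bot.place_of(n,t)[:1]])
cv2.imwrite("pics/e.png",cs["side"]["pixels"][180:480,150:550,::-1])
E
```

```text
clock: 4.8
eef_pos: [0.5843, -0.314, 0.3074]
tool_rot: [0.759, 0.651, 0.001, 0.002]
ft_force: [-0.1, -0.2, -1.5]
grip_width: 0.017
grasp_force: 59.8
[ 0.58434386 -0.31398726  0.30738706]
mask 323 699
top 699.0 467.7153075822604 252.35479256080114 747.125 [468.27274807 252.86493211]
mask 952 1933
side 1933.0 355.25814795654424 381.85876875323333 2060.5 [357.89686831 383.54812211]
mask 952 1933
(array([ 0.58400337, -0.30879465,  0.13161713]), np.float64(0.07161795347929001))
tumbler_blue top [(0.84, array([ 0.613, -0.188,  0.   ]))]
tumbler_blue side []
tumbler_green top [(0.83, array([ 0.484, -0.292,  0.   ]))]
tumbler_green side [(0.73, array([ 0.479, -0.29 ,  0.   ]))]
```

View pics/e.png

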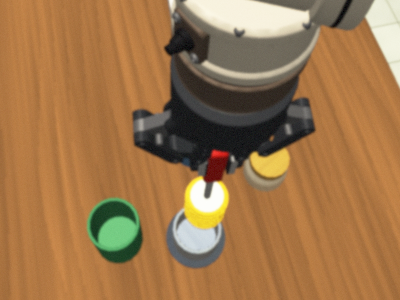

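The brush hangs upright in the grip at side crop (207,200), above the empty holder. Blue has not moved. Go above blue.

```bash
python3 -m creep '[0.008,0.04,0,0,0, 0.016,0.08,0,0,0, 0.025,0.126,0,0,0, 0.025,0.126,0,0,0, 0.025,0.126,-0.03,0,0, 0.025,0.126,-0.03,0,0, 0.025,0.126,-0.03,0,0]'
python3 - <<'E'
from fit import *
print(bot.get_obs()["eef_pos"])
cs=cams("f")
for t in("tumbler_blue","tumbler_green"):
  for n in cs: print(t,n,[(q["score"],plane(cs[n],px(q),0).round(3)) for q in bot.place_of(n,t)[:1]])
a=cv2.resize(cs["side"]["pixels"][230:400,260:440,::-1],(424,400));b=cv2.resize(cs["top"]["pixels"][180:300,320:440,::-1],(376,400))
cv2.imwrite("pics/f.png",np.hstack([a,b]))
E
```

```text
clock: 5.68
eef_pos: [0.6068, -0.1868, 0.2724]
tool_rot: [0.759, 0.652, -0.002, -0.003]
ft_force: [-0.5, -0.7, -0.9]
grip_width: 0.0175
grasp_force: 59.7
[ 0.60682744 -0.18684575  0.2724179 ]
tumbler_blue top [(0.57, array([ 0.611, -0.183,  0.   ]))]
tumbler_blue side [(0.89, array([ 0.61 , -0.191,  0.   ]))]
tumbler_green top []
tumbler_green side [(0.63, array([ 0.48 , -0.294,  0.   ]))]
```

View pics/f.png

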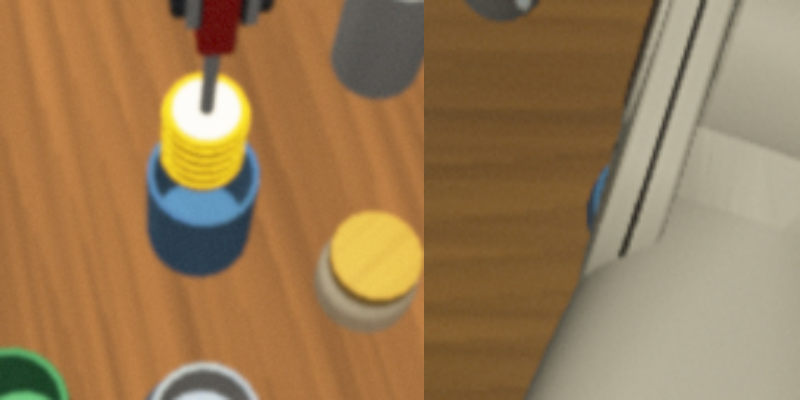

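The brush hangs concentric over the blue rim (crop ~204,170). Stroke down, up, down.

```bash
python3 -m creep '[0.002,0,-0.03,0,0, 0.002,0,-0.06,0,0, 0.002,0,-0.092,0,0, 0.002,0,-0.092,0,0, 0.002,0,-0.092,0,0, 0.002,0,-0.092,0,0]'; python3 -m creep '[0,0,0.035,0,0, 0,0,0.066,0,0, 0,0,0.066,0,0, 0,0,0.066,0,0, 0,0,0.035,0,0, 0,0,0,0,0, 0,0,0,0,0, 0,0,0,0,0, 0,0,0,0,0]'
python3 - <<'E'
from fit import *
cs=cams("g");cv2.imwrite("pics/g.png",cv2.resize(cs["side"]["pixels"][230:400,260:440,::-1],(424,400)))
E
```

```text
clock: 6.48
eef_pos: [0.6117, -0.1881, 0.1854]
tool_rot: [0.759, 0.651, 0.001, 0.001]
ft_force: [0.3, 0.3, 0.2]
grip_width: 0.0175
grasp_force: 59.7
clock: 7.23
eef_pos: [0.6115, -0.1878, 0.185]
tool_rot: [0.759, 0.651, 0.001, 0.001]
ft_force: [0.6, 0.0, -0.4]
grip_width: 0.0172
grasp_force: 59.7
```

View pics/g.png

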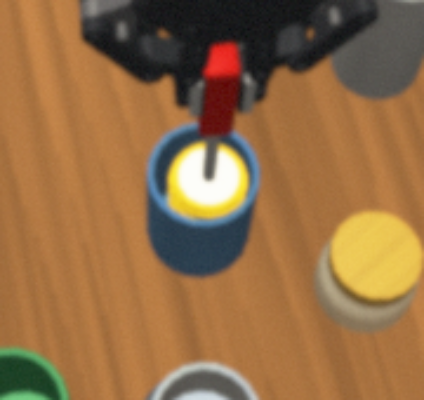

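The head is deep inside blue, but about 10 mm above the floor by my estimate. I'll repeat the strokes deeper to be sure.

```bash
python3 -m creep '[0,0,-0.009,0,0, 0,0,-0.009,0,0, 0,0,-0.009,0,0, 0,0,0.025,0,0, 0,0,0.06,0,0, 0,0,0.06,0,0, 0,0,0.06,0,0]';  python3 -m creep '[0,0,-0.035,0,0, 0,0,-0.068,0,0, 0,0,-0.068,0,0, 0,0,-0.068,0,0, 0,0,-0.068,0,0]'; python3 -m creep '[0,0,0.04,0,0, 0,0,0.08,0,0, 0,0,0.12,0,0, 0,0,0.13,0,0, 0,0,0.13,0,0, 0,0,0.13,0,0]'
python3 - <<'E'
from fit import *
print(bot.get_obs()["eef_pos"])
cs=cams("h")
for t in("tumbler_blue","tumbler_green"):
  for n in cs: print(t,n,[(q["score"],plane(cs[n],px(q),0).round(3)) for q in bot.place_of(n,t)[:1]])
E
```

```text
clock: 7.92
eef_pos: [0.6122, -0.188, 0.2467]
tool_rot: [0.759, 0.651, 0.002, 0.003]
ft_force: [0.2, -0.5, -1.2]
grip_width: 0.0173
grasp_force: 59.8
clock: 8.33
eef_pos: [0.6098, -0.1873, 0.1742]
tool_rot: [0.759, 0.651, -0.001, -0.001]
ft_force: [0.4, 0.3, -0.8]
grip_width: 0.0174
grasp_force: 59.9
clock: 8.83
eef_pos: [0.6108, -0.1876, 0.3054]
tool_rot: [0.759, 0.651, 0.0, 0.001]
ft_force: [0.4, -0.2, -1.8]
grip_width: 0.0173
grasp_force: 60.1
[ 0.61083568 -0.18757548  0.30544765]
tumbler_blue top [(0.54, array([ 0.617, -0.187,  0.   ]))]
tumbler_blue side [(0.7, array([ 0.606, -0.193,  0.   ]))]
tumbler_green top []
tumbler_green side [(0.6, array([ 0.474, -0.288,  0.   ]))]
```

```bash
python3 -m creep '[-0.032,-0.025,0,0,0, -0.065,-0.05,0,0,0, -0.1,-0.075,0,0,0, -0.132,-0.103,0,0,0, -0.132,-0.103,0,0,0, -0.132,-0.103,-0.03,0,0, -0.132,-0.103,-0.03,0,0, -0.132,-0.103,-0.03,0,0]'
python3 - <<'E'
from fit import *
print(bot.get_obs()["eef_pos"])
cs=cams("i")
for t in("tumbler_blue","tumbler_green"):
  for n in cs: print(t,n,[(q["score"],plane(cs[n],px(q),0).round(3)) for q in bot.place_of(n,t)[:1]])
a=cv2.resize(cs["side"]["pixels"][310:480,180:360,::-1],(424,400));b=cv2.resize(cs["top"]["pixels"][220:340,370:490,::-1],(376,400))
cv2.imwrite("pics/i.png",np.hstack([a,b]))
E
```

```text
clock: 9.8
eef_pos: [0.477, -0.2897, 0.2731]
tool_rot: [0.759, 0.651, -0.001, -0.003]
ft_force: [0.1, -0.4, -0.2]
grip_width: 0.017
grasp_force: 60.0
[ 0.47704615 -0.2896972   0.27305621]
tumbler_blue top [(0.68, array([ 0.614, -0.184,  0.   ]))]
tumbler_blue side [(0.84, array([ 0.608, -0.189,  0.   ]))]
tumbler_green top [(0.6, array([ 0.485, -0.288,  0.   ]))]
tumbler_green side [(0.82, array([ 0.477, -0.289,  0.   ]))]
```

View pics/i.png

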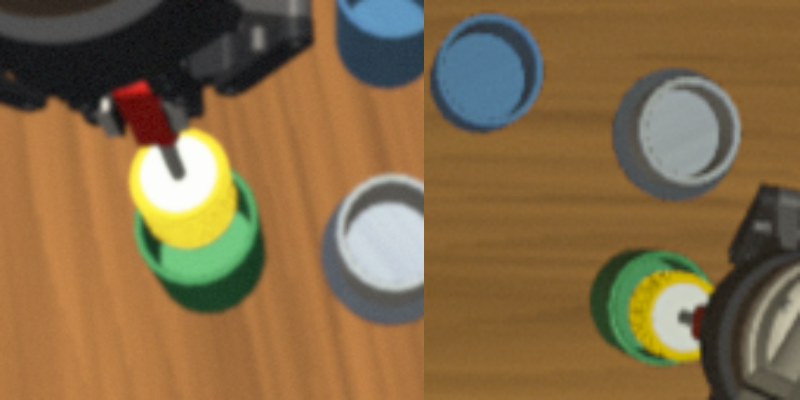

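The brush is over the green cup (side crop 190,200). The empty holder is visible at top crop (680,130). Stroke green.

```bash
python3 -m creep '[0.002,-0.001,-0.03,0,0, 0.002,-0.001,-0.065,0,0, 0.002,-0.001,-0.098,0,0, 0.002,-0.001,-0.098,0,0, 0.002,-0.001,-0.098,0,0, 0.002,-0.001,-0.098,0,0]'; python3 -m creep '[0,0,0.035,0,0, 0,0,0.07,0,0, 0,0,0.07,0,0, 0,0,0.07,0,0]';  python3 -m creep '[0,0,-0.035,0,0, 0,0,-0.07,0,0, 0,0,-0.07,0,0, 0,0,-0.07,0,0, 0,0,-0.07,0,0]'; python3 -m creep '[0,0,0.04,0,0, 0,0,0.08,0,0, 0,0,0.12,0,0, 0,0,0.13,0,0, 0,0,0.13,0,0, 0,0,0.13,0,0]'
python3 - <<'E'
from fit import *
print(bot.get_obs()["eef_pos"])
cs=cams("j")
for n in cs:
  for t in ("holder","tumbler_blue","tumbler_green"): print(t,n,[(round(q["score"],2),px(q).round(1),plane(cs[n],px(q),0).round(3)) for q in bot.place_of(n,t)[:1]])
# holder rim ellipse: bright grey ring, ROI
for n in cs:
  c=cs[n];u=proj(c,[.578,-.314,.05]).astype(int);x,y=u-32
  a=cv2.resize(c["pixels"][y:y+64,x:x+64,::-1],(400,400),interpolation=cv2.INTER_CUBIC)
  for dx,dy in((.578,-.314),):
    for r in(.031,.027):
      q=np.array([proj(c,[dx+r*np.cos(t),dy+r*np.sin(t),.055]) for t in np.linspace(0,6.28,60)])
      cv2.polylines(a,[np.round(((q-[x,y]+.5)*6.25)).astype(np.int32)],True,(0,0,255),1)
  if n=="top": A=a
cv2.imwrite("pics/j.png",np.hstack([A,a]))
E
```

```text
clock: 10.6
eef_pos: [0.4817, -0.292, 0.1791]
tool_rot: [0.759, 0.651, 0.0, 0.001]
ft_force: [0.3, 0.8, 1.0]
grip_width: 0.0174
grasp_force: 60.0
clock: 10.93
eef_pos: [0.4831, -0.293, 0.2528]
tool_rot: [0.759, 0.651, 0.002, 0.005]
ft_force: [0.7, -0.5, -0.7]
grip_width: 0.0175
grasp_force: 60.0
clock: 11.35
eef_pos: [0.4813, -0.292, 0.1787]
tool_rot: [0.759, 0.651, 0.0, 0.001]
ft_force: [1.6, 0.9, -1.0]
grip_width: 0.0172
grasp_force: 60.2
clock: 11.85
eef_pos: [0.4814, -0.2921, 0.3096]
tool_rot: [0.759, 0.651, 0.001, 0.003]
ft_force: [0.5, -0.3, -1.9]
grip_width: 0.0169
grasp_force: 60.2
[ 0.48142175 -0.29205475  0.30959801]
holder top [(0.56, array([454.3, 260.6]), array([ 0.579, -0.322, -0.   ]))]
tumbler_blue top [(0.81, array([388.4, 241.4]), array([ 0.615, -0.19 ,  0.   ]))]
tumbler_green top [(0.88, array([438.8, 306.3]), array([ 0.488, -0.292,  0.   ]))]
holder side [(0.88, array([345.3, 414.4]), array([ 0.58 , -0.308,  0.   ]))]
tumbler_blue side [(0.93, array([345.4, 328.8]), array([ 0.61, -0.19,  0.  ]))]
tumbler_green side [(0.73, array([270., 420.]), array([ 0.479, -0.292,  0.   ]))]
```

View pics/j.png

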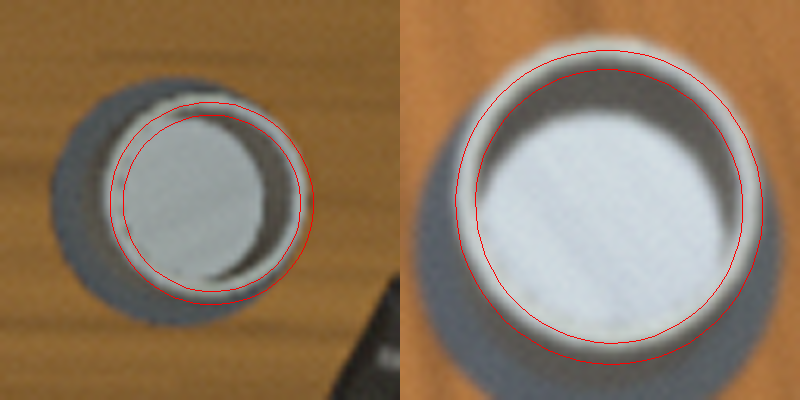

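The model ring sits about 2 mm right and low of the real holder rim, so the holder centre is about (0.5785,-0.3115). Return the brush.

```bash
python3 -m creep '[0.033,-0.007,0,0,0, 0.065,-0.014,0,0,0, 0.0975,-0.021,0,0,0, 0.0975,-0.021,0,0,0, 0.0975,-0.021,-0.03,0,0, 0.0975,-0.021,-0.06,0,0, 0.0975,-0.021,-0.07,0,0, 0.0975,-0.021,-0.07,0,0, 0.0975,-0.021,-0.07,0,0, 0.0975,-0.021,-0.07,0,0]'
python3 - <<'E'
from fit import *
print(bot.get_obs()["eef_pos"])
cs=cams("k")
o=[cv2.resize(cs[n]["pixels"][y:y+100,x:x+100,::-1],(400,400),interpolation=cv2.INTER_CUBIC) for n,x,y in(("top",410,210),("side",300,350))]
cv2.imwrite("pics/k.png",np.hstack(o))
E
```

```text
clock: 13.08
eef_pos: [0.5785, -0.3128, 0.2385]
tool_rot: [0.759, 0.651, 0.0, 0.001]
ft_force: [0.4, 0.2, -0.6]
grip_width: 0.0173
grasp_force: 60.0
[ 0.57847997 -0.3128122   0.23845244]
```

View pics/k.png

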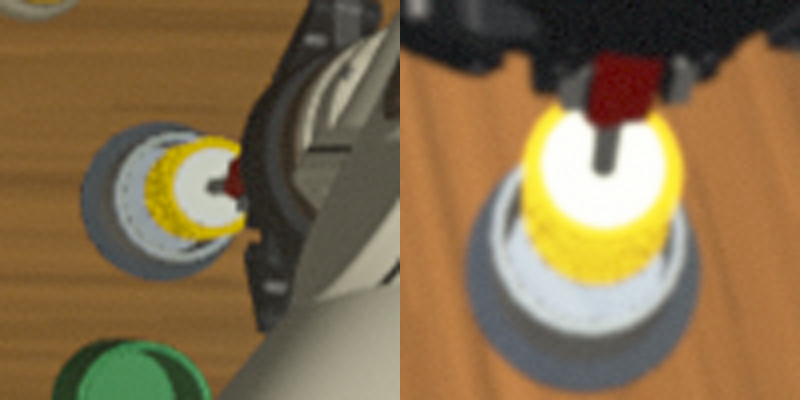

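Run:
```python
from fit import *
c=bot.camera("side");t=bot.camera("top")
for z in(.055,.075,.135): print(z,proj(c,[.5785,-.3115,z]),proj(t,[.5785,-.3115,z]))
print(tri(t,(410+208/4-.5,210+186/4-.5),c,(300+203/4-.5,350+166/4-.5)))
```

```text
0.055 [346.80854429 407.9611549 ] [454.02556437 259.67070212]
0.075 [347.46891271 404.33745327] [455.95239638 259.20965657]
0.135 [349.67628781 392.22471659] [462.1493641  257.72686803]
(array([ 0.58057026, -0.31029089,  0.13441425]), np.float64(0.0010259826009144522))
```

```bash
python3 -m creep '[-0.002,-0.001,-0.03,0,0, -0.002,-0.001,-0.055,0,0, -0.002,-0.001,-0.068,0,0, -0.002,-0.001,-0.068,0,0, -0.002,-0.001,-0.068,0,0, -0.002,-0.001,-0.068,0,0.05, -0.002,-0.001,-0.068,0,0.05, -0.002,-0.001,-0.068,0,0.05, -0.002,-0.001,-0.068,0,0.05]'; python3 -m creep '[0,0,0.04,0,0.05, 0,0,0.08,0,0.05, 0,0,0.12,0,0.05, 0,0,0.12,0,0.05, 0,0,0.12,0,0.05]'
python3 - <<'E'
from fit import *
cs=cams("l")
a=cv2.resize(cs["side"]["pixels"][350:450,300:400,::-1],(400,400),interpolation=cv2.INTER_CUBIC)
cv2.imwrite("pics/l.png",a)
for n in cs:
  for t in ("tumbler_blue","tumbler_green","brush"): print(t,n,[(round(q["score"],2),px(q).round(1),plane(cs[n],px(q),0).round(3)) for q in bot.place_of(n,t)[:1]])
E
```

```text
clock: 14.03
eef_pos: [0.5765, -0.3137, 0.1701]
tool_rot: [0.759, 0.651, 0.0, 0.001]
ft_force: [0.9, -0.1, 0.1]
grip_width: 0.0499
grasp_force: 0.0
clock: 14.45
eef_pos: [0.5776, -0.3144, 0.2937]
tool_rot: [0.759, 0.651, 0.002, 0.004]
ft_force: [-0.1, 0.0, -0.5]
grip_width: 0.05
grasp_force: 0.0
tumbler_blue top [(0.88, array([384.9, 241.2]), array([ 0.615, -0.183,  0.   ]))]
tumbler_green top [(0.87, array([433.9, 307.6]), array([ 0.485, -0.282,  0.   ]))]
brush top [(0.87, array([450.2, 259.7]), array([ 0.581, -0.314,  0.   ]))]
tumbler_blue side [(0.19, array([267.9, 419.1]), array([ 0.476, -0.29 ,  0.   ]))]
tumbler_green side [(0.83, array([268. , 420.7]), array([ 0.476, -0.292,  0.   ]))]
brush side [(0.72, array([340.6, 414.6]), array([ 0.573, -0.307,  0.   ]))]
```

View pics/l.png

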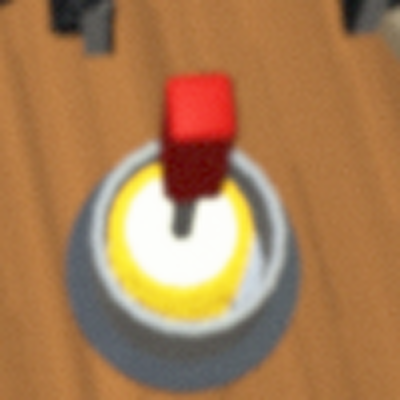

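The brush stands in its holder, head centred within about 3 mm. Now over to the tray tab.

```bash
python3 -m creep '[-0.009,0.225,0,0.02,0.06, -0.018,0.41,0,0.043,0.06, -0.018,0.41,0,0.043,0.06, -0.018,0.41,0,0.043,0.06, -0.018,0.41,0,0.043,0.06, -0.018,0.41,0,0.043,0.06, -0.018,0.41,0,0.043,0.06, -0.018,0.41,0,0.043,0.06, -0.018,0.41,0,0.043,0.06, -0.018,0.41,0,0.043,0.06]'; python3 -m creep '[0,0.042,0,0,0.06, 0,0.042,-0.04,0,0.06, 0,0.042,-0.08,0,0.06, 0,0.042,-0.12,0,0.06, 0,0.042,-0.16,0,0.06,0,0.042,-0.18,0,0.06,0,0.042,-0.18,0,0.06,0,0.042,-0.18,0,0.06]'
python3 - <<'E'
from fit import *
print(bot.get_obs()["eef_pos"])
cs=cams("m")
o=[cv2.resize(cs[n]["pixels"][y:y+120,x:x+120,::-1],(400,400),interpolation=cv2.INTER_CUBIC) for n,x,y in(("top",170,200),("side",210,80))]
cv2.imwrite("pics/m.png",np.hstack(o))
E
```

```text
clock: 15.68
eef_pos: [0.5572, 0.0992, 0.2888]
tool_rot: [0.744, 0.668, -0.0, -0.0]
ft_force: [0.2, 0.1, 0.2]
grip_width: 0.0598
grasp_force: 0.0
clock: 16.35
eef_pos: [0.5569, 0.1383, 0.1079]
tool_rot: [0.745, 0.668, -0.002, -0.001]
ft_force: [0.8, 0.2, 0.7]
grip_width: 0.0601
grasp_force: 0.0
[0.55685897 0.13825627 0.10786827]
```

View pics/m.png

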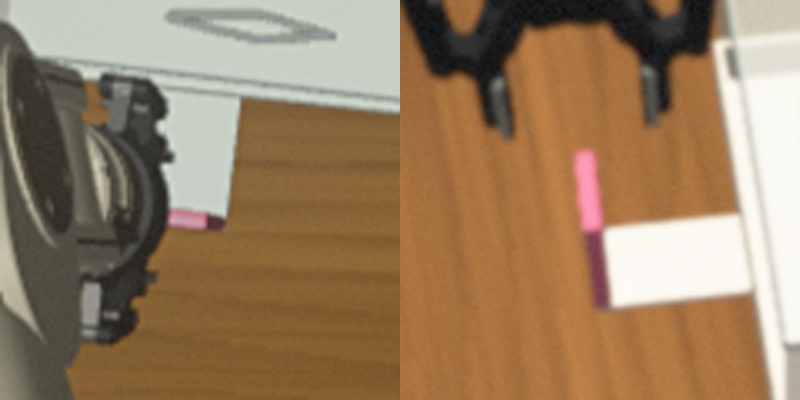

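The fingers straddle the pink tab (side crop: fingers at 500 and 655, tab at 587). Descend and grip.

```bash
python3 -m creep '[0.001,0,-0.035,0,0.06, 0.001,0,-0.068,0,0.06, 0.001,0,-0.073,0,0.06, 0.001,0,-0.073,0,0.06, 0.001,0,-0.073,0,0, 0.001,0,-0.073,0,0, 0.001,0,-0.073,0,0, 0.001,0,-0.073,0,0, 0.001,0,-0.073,0,0]'
```

```text
clock: 17.2
eef_pos: [0.5601, 0.1391, 0.038]
tool_rot: [0.744, 0.668, 0.002, 0.0]
ft_force: [-1.4, 0.4, 6.9]
grip_width: 0.0092
grasp_force: 60.0
```

```bash
python3 -m creep '[-0.015,0.0017,0,0,0, -0.03,0.0033,0,0,0, -0.045,0.005,0,0,0, -0.06,0.0066,0,0,0, -0.075,0.0083,0,0,0, -0.09,0.01,0,0,0, -0.105,0.0116,0,0,0, -0.12,0.0133,0,0,0, -0.13,0.0144,0,0,0, -0.13,0.0144,0,0,0]'; python3 -m creep '[0,0,0,0,0.06, 0,0,0,0,0.06, 0,0,0,0,0.06, 0,0,0,0,0.06, 0,0,0.04,0,0.06, 0,0,0.08,0,0.06, 0,0,0.12,0,0.06, 0,0,0.16,0,0.06, 0,0,0.2,0,0.085, 0,0,0.2,0,0.085]'
python3 - <<'E'
from fit import *
cs=cams("n")
for n in cs:
  for t in ("tumbler_blue","tumbler_green","tray","tier","jar"): print(t,n,[(round(q["score"],2),px(q).round(1),plane(cs[n],px(q),0).round(3)) for q in bot.place_of(n,t)[:1]])
cv2.imwrite("pics/n.png",np.hstack([cs["side"]["pixels"][:,100:420,::-1],cs["top"]["pixels"][:,120:440,::-1]]))
E
```

```text
clock: 18.03
eef_pos: [0.4295, 0.1537, 0.038]
tool_rot: [0.744, 0.668, 0.002, 0.001]
ft_force: [-1.4, -0.4, 11.2]
grip_width: 0.0087
grasp_force: 61.0
clock: 18.87
eef_pos: [0.4331, 0.1543, 0.2439]
tool_rot: [0.745, 0.667, 0.007, 0.003]
ft_force: [1.4, 0.7, 0.8]
grip_width: 0.0817
grasp_force: 0.0
tumbler_blue top [(0.56, array([387.1, 242.6]), array([ 0.613, -0.187,  0.   ]))]
tumbler_green top [(0.85, array([437.7, 309.7]), array([ 0.481, -0.29 ,  0.   ]))]
tray top [(0.77, array([222.8, 270. ]), array([0.551, 0.142, 0.   ]))]
tier top [(0.94, array([233.6, 198.6]), array([0.696, 0.124, 0.   ]))]
jar top [(0.55, array([417.8, 198. ]), array([ 0.704, -0.248,  0.   ]))]
tumbler_blue side [(0.93, array([342.6, 329.6]), array([ 0.606, -0.19 ,  0.   ]))]
tumbler_green side [(0.61, array([269. , 419.1]), array([ 0.478, -0.29 ,  0.   ]))]
tray side [(0.77, array([267.2, 163. ]), array([0.553, 0.136, 0.   ]))]
tier side [(0.78, array([348.2, 152.7]), array([0.696, 0.126, 0.   ]))]
jar side [(0.93, array([412.9, 353.7]), array([ 0.695, -0.248,  0.   ]))]
```

View pics/n.png

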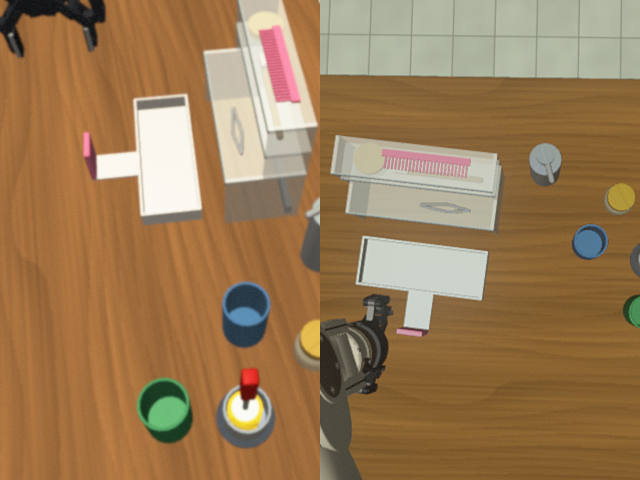

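The tray is fully out at about (0.553,0.139). Blue and green are in place and the brush is standing. Fetch blue.

```bash
python3 -m creep '[0.09,-0.17,0,0,0.085, 0.176,-0.342,0,0,0.085, 0.176,-0.342,0,0,0.085, 0.176,-0.342,0,0,0.085, 0.176,-0.342,0,0,0.085, 0.176,-0.342,0,0,0.085, 0.176,-0.342,0,0,0.085, 0.176,-0.342,0,0,0.085, 0.176,-0.342,0,0,0.085, 0.176,-0.342,0,0,0.085]'; python3 -m creep '[0,0,0,0,0.085, 0,0,0,0,0.085, 0,0,-0.04,0,0.085, 0,0,-0.08,0,0.085, 0,0,-0.1,0,0.085, 0,0,-0.1,0,0.085,0,0,-0.1,0,0.085]'
python3 - <<'E'
from fit import *
print(bot.get_obs()["eef_pos"])
cs=cams("o")
for n in cs:
  for t in ("tumbler_blue","tumbler_green"): print(t,n,[(round(q["score"],2),px(q).round(1),plane(cs[n],px(q),0).round(3)) for q in bot.place_of(n,t)[:1]])
cv2.imwrite("pics/o.png",np.hstack([cv2.resize(cs["side"]["pixels"][220:390,260:440,::-1],(424,400)),cv2.resize(cs["top"]["pixels"][180:300,340:450,::-1],(367,400))]))
E
```

```text
clock: 20.3
eef_pos: [0.6065, -0.1949, 0.2341]
tool_rot: [0.746, 0.666, -0.001, 0.001]
ft_force: [-0.2, 0.1, 0.7]
grip_width: 0.0853
grasp_force: 0.0
clock: 20.88
eef_pos: [0.6038, -0.187, 0.1357]
tool_rot: [0.744, 0.668, -0.001, -0.001]
ft_force: [0.7, -0.7, 0.4]
grip_width: 0.0851
grasp_force: 0.0
[ 0.60384514 -0.18704382  0.13569302]
tumbler_blue top []
tumbler_green top [(0.57, array([437.6, 308.2]), array([ 0.484, -0.29 ,  0.   ]))]
tumbler_blue side [(0.98, array([339.6, 330.5]), array([ 0.601, -0.19 ,  0.   ]))]
tumbler_green side [(0.88, array([268.7, 418.6]), array([ 0.478, -0.29 ,  0.   ]))]
```

View pics/o.png

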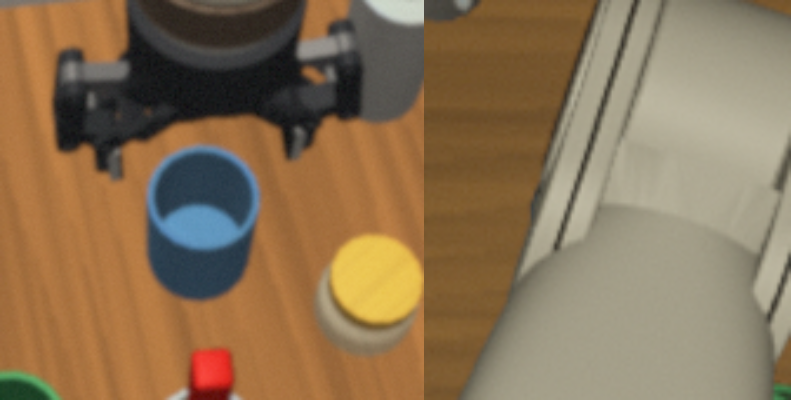

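Blue sits centred between the open fingers (crop 112 and 298, cup 203). Descend and grip.

```bash
python3 -m creep '[0.002,0,-0.035,0,0.085, 0.002,0,-0.065,0,0.085, 0.002,0,-0.088,0,0.085, 0.002,0,-0.088,0,0.085, 0.002,0,-0.088,0,0, 0.002,0,-0.088,0,0, 0.002,0,-0.088,0,0, 0.002,0,-0.088,0,0, 0.002,0,-0.088,0,0]'; python3 -m creep '[0,0,0.03,0,0, 0,0,0.06,0,0, 0,0,0.1,0,0, 0,0,0.12,0,0, 0,0,0.12,0,0]'
python3 - <<'E'
from fit import *
print(bot.get_obs()["eef_pos"])
cs=cams("p")
c=cs["side"]
for z0 in(.1,.12):
  ms={"side":mask(c,(98,125),(345,300),60,90)}
  print(fit(cs,ms,cyl(.032,.09),up,[.606,-.187,z0],[.01,.01,.01]))
E
```

```text
clock: 21.93
eef_pos: [0.6087, -0.1896, 0.0504]
tool_rot: [0.745, 0.668, 0.001, 0.002]
ft_force: [0.2, 0.6, 4.8]
grip_width: 0.064
grasp_force: 66.6
clock: 22.35
eef_pos: [0.6105, -0.1902, 0.1753]
tool_rot: [0.745, 0.668, 0.003, 0.005]
ft_force: [0.5, -0.6, -2.6]
grip_width: 0.0635
grasp_force: 67.3
[ 0.61046038 -0.19016158  0.17528576]
mask 2487 2586
(array([ 0.63224668, -0.13140171, -0.02331612]), np.float64(0.19569315016269684))
mask 2487 2586
(array([ 0.63198226, -0.13192112, -0.02302549]), np.float64(0.1955481469631195))
```

Blue is held (width 64 mm, weight felt). Carry it to the far half of the tray.

```bash
python3 -m creep '[-0.015,0.03,0.02,0,0, -0.03,0.06,0.03,0,0, -0.045,0.1,0.03,0,0, -0.05,0.14,0.03,0,0, -0.05,0.18,0.03,0,0, -0.05,0.22,0.03,0,0, -0.05,0.26,0.03,0,0, -0.05,0.3,0.03,0,0, -0.05,0.34,0.03,0,0, -0.05,0.37,0.03,0,0]'; python3 -m creep '[-0.002,0.013,0,0,0, -0.002,0.013,0,0,0, -0.002,0.013,-0.04,0,0, -0.002,0.013,-0.08,0,0, -0.002,0.013,-0.11,0,0, -0.002,0.013,-0.11,0,0, -0.002,0.013,-0.11,0,0]'
python3 - <<'E'
from fit import *
print(bot.get_obs()["eef_pos"])
cs=cams("q")
cv2.imwrite("pics/q.png",np.hstack([cv2.resize(cs["side"]["pixels"][50:250,180:380,::-1],(400,400)),cv2.resize(cs["top"]["pixels"][180:340,130:290,::-1],(400,400))]))
E
```

```text
clock: 23.28
eef_pos: [0.5549, 0.1837, 0.1951]
tool_rot: [0.744, 0.668, -0.002, -0.001]
ft_force: [-0.4, -0.6, -1.6]
grip_width: 0.0635
grasp_force: 67.5
clock: 23.87
eef_pos: [0.5525, 0.1917, 0.0853]
tool_rot: [0.745, 0.667, -0.004, -0.001]
ft_force: [0.5, 1.0, -1.7]
grip_width: 0.0638
grasp_force: 67.6
[0.55247627 0.1917331  0.08530551]
```

View pics/q.png

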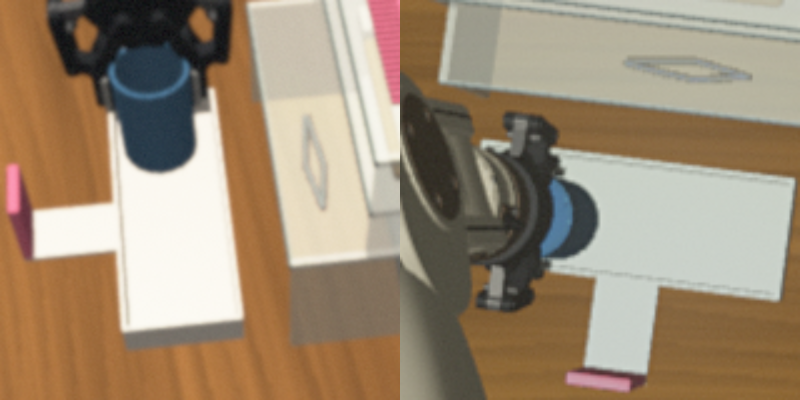

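The cup hangs 5 mm toward the tray's front edge. Shift +x, lower, release and rise.

```bash
python3 -m creep '[0.005,0,0,0,0, 0.005,0,-0.015,0,0, 0.005,0,-0.03,0,0, 0.005,0,-0.03,0,0, 0.005,0,-0.03,0,0, 0.005,0,-0.03,0,0]';  python3 -m creep '[0,0,0,0,0.085, 0,0,0,0,0.085, 0,0,0,0,0.085, 0,0,0,0,0.085, 0,0,0.04,0,0.085, 0,0,0.08,0,0.085, 0,0,0.12,0,0.085, 0,0,0.16,0,0.085, 0,0,0.19,0,0.085, 0,0,0.19,0,0.085]'
python3 - <<'E'
from fit import *
print(bot.get_obs()["eef_pos"])
cs=cams("r")
for n in cs:
  for t in ("tumbler_blue","tumbler_green","tray"): print(t,n,[(round(q["score"],2),px(q).round(1),plane(cs[n],px(q),0).round(3)) for q in bot.place_of(n,t)[:1]])
E
```

```text
clock: 24.47
eef_pos: [0.5614, 0.1942, 0.0599]
tool_rot: [0.745, 0.667, 0.001, 0.001]
ft_force: [-0.8, 0.6, -2.1]
grip_width: 0.0635
grasp_force: 67.6
clock: 25.3
eef_pos: [0.5634, 0.1951, 0.2569]
tool_rot: [0.745, 0.668, 0.007, 0.003]
ft_force: [1.0, 0.8, 0.1]
grip_width: 0.085
grasp_force: 0.0
[0.56337188 0.19510693 0.25689833]
tumbler_blue top [(0.96, array([195.7, 262.6]), array([0.565, 0.197, 0.   ]))]
tumbler_green top [(0.57, array([436.4, 308.6]), array([ 0.483, -0.287,  0.   ]))]
tray top [(0.97, array([222.5, 267.1]), array([0.557, 0.143, 0.   ]))]
tumbler_blue side [(0.98, array([265.4, 135.6]), array([0.561, 0.197, 0.   ]))]
tumbler_green side [(0.64, array([267.2, 420.5]), array([ 0.475, -0.292,  0.   ]))]
tray side [(0.75, array([266.6, 161.6]), array([0.553, 0.139, 0.   ]))]
```

```bash
python3 -m creep '[-0.042,-0.2,0,0.2,0.085, -0.085,-0.4,0,0.5,0.085, -0.085,-0.4,0,0.5,0.085, -0.085,-0.4,0,0.5,0.085, -0.085,-0.4,0,0.5,0.085, -0.085,-0.4,0,0.5,0.085, -0.085,-0.4,0,0.5,0.085, -0.085,-0.4,0,0.5,0.085, -0.085,-0.4,0,0.5,0.085, -0.085,-0.4,0,0.5,0.085]'; python3 -m creep '[0,-0.04,0,0,0.085, 0,-0.086,0,0,0.085, 0,-0.086,0,0,0.085, 0,-0.086,0,0,0.085, 0,-0.086,-0.04,0,0.085, 0,-0.086,-0.08,0,0.085, 0,-0.086,-0.11,0,0.085, 0,-0.086,-0.11,0,0.085,0,-0.086,-0.11,0,0.085]'
python3 - <<'E'
from fit import *
print(bot.get_obs()["eef_pos"],bot.get_obs()["tool_rot"])
cs=cams("s")
for n in cs:
  for t in ("tumbler_blue","tumbler_green"): print(t,n,[(round(q["score"],2),px(q).round(1),plane(cs[n],px(q),0).round(3)) for q in bot.place_of(n,t)[:1]])
cv2.imwrite("pics/s.png",np.hstack([cv2.resize(cs["side"]["pixels"][300:480,180:360,::-1],(400,400)),cv2.resize(cs["top"]["pixels"][220:340,370:490,::-1],(400,400))]))
E
```

```text
clock: 26.53
eef_pos: [0.474, -0.2069, 0.2473]
tool_rot: [0.556, 0.831, -0.0, -0.001]
ft_force: [0.1, 0.7, -1.1]
grip_width: 0.085
grasp_force: 0.0
clock: 27.28
eef_pos: [0.474, -0.2889, 0.1365]
tool_rot: [0.555, 0.832, 0.0, -0.003]
ft_force: [-0.5, -0.7, 1.0]
grip_width: 0.0856
grasp_force: 0.0
[ 0.47395567 -0.28888515  0.13654954] [ 5.55492230e-01  8.31517138e-01  4.44894332e-05 -2.76219691e-03]
tumbler_blue top [(0.91, array([195.9, 263.2]), array([0.564, 0.197, 0.   ]))]
tumbler_green top [(0.76, array([438.2, 306.3]), array([ 0.488, -0.291,  0.   ]))]
tumbler_blue side []
tumbler_green side [(0.94, array([269.2, 417.5]), array([ 0.478, -0.288,  0.   ]))]
```

View pics/s.png

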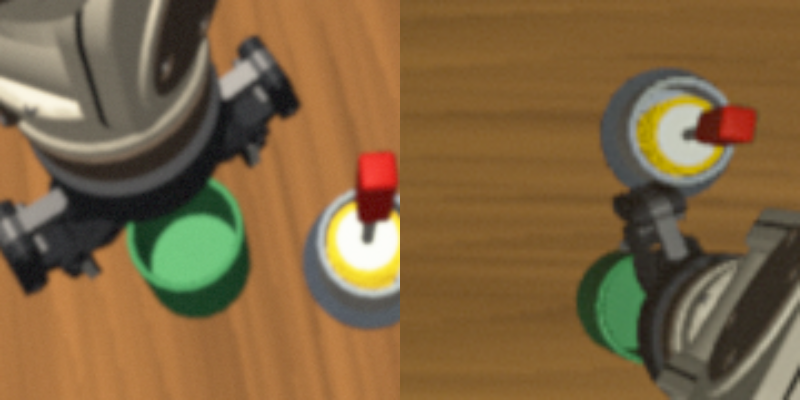

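The pads straddle green with the grasp midpoint about 5 mm short in x. Correct, descend and grip.

```bash
python3 -m creep '[0.004,-0.001,0,0,0.085, 0.004,-0.001,-0.035,0,0.085, 0.004,-0.001,-0.065,0,0.085, 0.004,-0.001,-0.088,0,0.085, 0.004,-0.001,-0.088,0,0.085, 0.004,-0.001,-0.088,0,0, 0.004,-0.001,-0.088,0,0, 0.004,-0.001,-0.088,0,0, 0.004,-0.001,-0.088,0,0, 0.004,-0.001,-0.088,0,0]'; python3 -m creep '[0,0,0.03,0,0, 0,0,0.06,0,0, 0,0,0.1,0,0, 0,0,0.14,0,0, 0,0,0.16,0,0, 0,0,0.16,0,0]'
```

```text
clock: 28.42
eef_pos: [0.4806, -0.2932, 0.0521]
tool_rot: [0.556, 0.831, 0.0, 0.002]
ft_force: [0.2, -1.0, 4.7]
grip_width: 0.0628
grasp_force: 66.0
clock: 28.92
eef_pos: [0.4821, -0.294, 0.217]
tool_rot: [0.556, 0.831, 0.0, 0.006]
ft_force: [0.0, -0.5, -1.5]
grip_width: 0.0622
grasp_force: 67.1
```

```bash
python3 -m creep '[0.02,0.1,0,-0.12,0, 0.066,0.36,0,-0.5,0, 0.066,0.36,0,-0.5,0, 0.066,0.36,0,-0.5,0, 0.066,0.36,0,-0.5,0, 0.066,0.36,0,-0.5,0, 0.066,0.36,0,-0.5,0, 0.066,0.36,0,-0.5,0, 0.066,0.36,0,-0.5,0, 0.066,0.36,0,-0.5,0]'; python3 -m creep '[0,0.017,0,0,0, 0,0.017,0,0,0, 0,0.017,-0.04,0,0, 0,0.017,-0.08,0,0, 0,0.017,-0.12,0,0, 0,0.017,-0.13,0,0, 0,0.017,-0.13,0,0, 0,0.017,-0.13,0,0]'
python3 - <<'E'
from fit import *
cs=cams("t")
for n in cs:
  for t in ("tumbler_blue","tray"): print(t,n,[(round(q["score"],2),plane(cs[n],px(q),0).round(3)) for q in bot.place_of(n,t)[:1]])
E
```

```text
clock: 29.75
eef_pos: [0.5452, 0.0746, 0.2088]
tool_rot: [0.742, 0.671, 0.001, -0.002]
ft_force: [0.7, -1.3, -1.6]
grip_width: 0.0622
grasp_force: 69.0
clock: 30.42
eef_pos: [0.5453, 0.0842, 0.0805]
tool_rot: [0.745, 0.667, -0.0, -0.0]
ft_force: [0.4, -0.1, -0.3]
grip_width: 0.062
grasp_force: 68.9
tumbler_blue top []
tray top []
tumbler_blue side []
tray side [(0.38, array([ 0.574, -0.312,  0.   ]))]
```

```bash
python3 -m creep '[0.003,0,-0.012,0,0, 0.003,0,-0.025,0,0, 0.003,0,-0.025,0,0, 0.003,0,-0.025,0,0, 0.003,0,-0.025,0,0]';  python3 -m creep '[0,0,0,0,0.085, 0,0,0,0,0.085, 0,0,0,0,0.085, 0,0,0,0,0.085, 0,0,0.04,0,0.085, 0,0,0.08,0,0.085, 0,0,0.12,0,0.085, -0.03,0,0.15,0,0.06, -0.06,0.02,0.15,0,0.06, -0.06,0.02,0.15,0,0.06]'
python3 - <<'E'
from fit import *
print(bot.get_obs()["eef_pos"])
cs=cams("u")
for n in cs:
  for t in ("tumbler_blue","tumbler_green","tray","tier"): print(t,n,[(round(q["score"],2),plane(cs[n],px(q),0).round(3)) for q in bot.place_of(n,t)[:1]])
cv2.imwrite("pics/u.png",np.hstack([cv2.resize(cs["side"]["pixels"][50:250,180:380,::-1],(400,400)),cv2.resize(cs["top"]["pixels"][180:340,130:290,::-1],(400,400))]))
E
```

```text
clock: 31.13
eef_pos: [0.5487, 0.0848, 0.0551]
tool_rot: [0.745, 0.668, 0.0, 0.0]
ft_force: [0.3, -0.0, -0.6]
grip_width: 0.0624
grasp_force: 65.0
clock: 31.97
eef_pos: [0.4845, 0.1064, 0.2073]
tool_rot: [0.744, 0.668, 0.001, -0.001]
ft_force: [-1.4, 0.3, -1.4]
grip_width: 0.0598
grasp_force: 0.0
[0.48451885 0.10639588 0.20732404]
tumbler_blue top [(0.93, array([0.572, 0.199, 0.   ]))]
tumbler_green top [(0.96, array([0.551, 0.089, 0.   ]))]
tray top [(0.76, array([0.553, 0.14 , 0.   ]))]
tier top [(0.66, array([0.7  , 0.123, 0.   ]))]
tumbler_blue side [(0.81, array([0.557, 0.198, 0.   ]))]
tumbler_green side [(0.75, array([0.546, 0.088, 0.   ]))]
tray side []
tier side [(0.78, array([0.693, 0.122, 0.   ]))]
```

View pics/u.png

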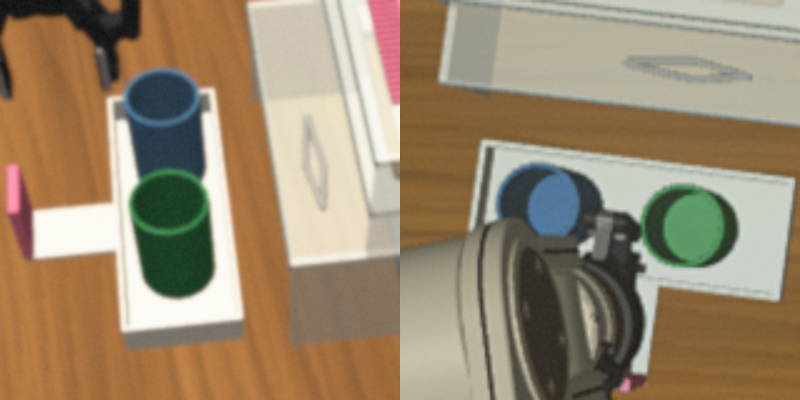

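Both tumblers stand upright in the tray, blue at (0.56,0.197) and green at (0.549,0.088). Regrip the tab.

```bash
python3 -m creep '[-0.03,0.025,0,0,0.06, -0.0545,0.047,0,0,0.06, -0.0545,0.047,0,0,0.06, -0.0545,0.047,-0.04,0,0.06, -0.0545,0.047,-0.08,0,0.06, -0.0545,0.047,-0.12,0,0.06, -0.0545,0.047,-0.15,0,0.06, -0.0545,0.047,-0.168,0,0.06, -0.0545,0.047,-0.168,0,0.06, -0.0545,0.047,-0.168,0,0.06]'; python3 -m creep '[0,0,0,0,0, 0,0,0,0,0, 0,0,0,0,0, 0,0,0,0,0, 0,0,0,0,0]';python3 -m creep '[0.012,-0.0013,0,0,0, 0.024,-0.0027,0,0,0, 0.036,-0.004,0,0,0, 0.048,-0.0053,0,0,0, 0.06,-0.0066,0,0,0, 0.072,-0.008,0,0,0, 0.084,-0.0093,0,0,0, 0.096,-0.0106,0,0,0, 0.105,-0.0116,0,0,0, 0.105,-0.0116,0,0,0]'
```

```text
clock: 33.3
eef_pos: [0.4333, 0.1513, 0.0363]
tool_rot: [0.745, 0.667, -0.001, -0.0]
ft_force: [0.2, -0.0, 0.3]
grip_width: 0.06
grasp_force: 0.0
clock: 33.72
eef_pos: [0.4327, 0.1522, 0.0381]
tool_rot: [0.744, 0.668, 0.0, -0.001]
ft_force: [-4.7, 0.8, 6.1]
grip_width: 0.0088
grasp_force: 59.9
clock: 34.55
eef_pos: [0.5397, 0.1404, 0.0382]
tool_rot: [0.745, 0.667, 0.001, 0.0]
ft_force: [-0.2, -0.2, 4.7]
grip_width: 0.0089
grasp_force: 59.9
```

Run:
```python
from fit import *
cs=cams("v")
cv2.imwrite("pics/v.png",np.hstack([cv2.resize(cs["side"]["pixels"][50:250,220:420,::-1],(400,400)),cv2.resize(cs["top"]["pixels"][130:290,130:290,::-1],(400,400))]))
```

```text
(no output)
```

View pics/v.png

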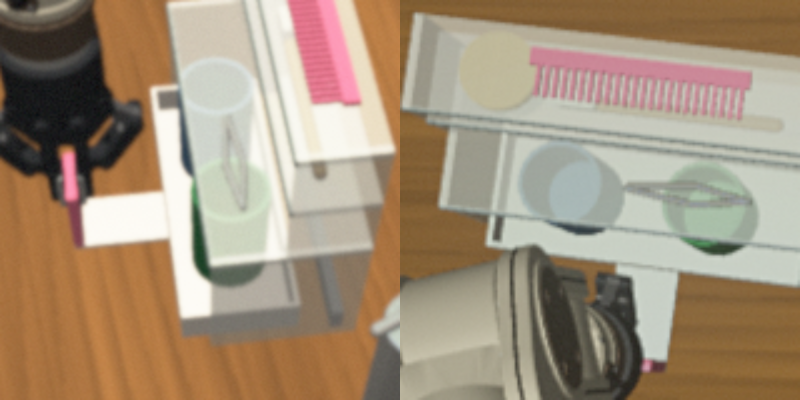

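The tray slides in square with both cups upright, about 30 mm from home. Push on gently, watching the force.

```bash
python3 -m creep '[0.007,-0.0008,0,0,0, 0.014,-0.0015,0,0,0, 0.02,-0.0022,0,0,0, 0.02,-0.0022,0,0,0, 0.02,-0.0022,0,0,0]'; python3 -m creep '[0.003,-0.0003,0,0,0, 0.005,-0.0006,0,0,0, 0.005,-0.0006,0,0,0, 0.005,-0.0006,0,0,0]';python3 -m creep '[0.003,-0.0003,0,0,0, 0.003,-0.0003,0,0,0, 0.003,-0.0003,0,0,0]'
```

```text
clock: 35.07
eef_pos: [0.5575, 0.1384, 0.0381]
tool_rot: [0.744, 0.668, -0.0, -0.001]
ft_force: [-5.5, -0.7, 8.8]
grip_width: 0.0093
grasp_force: 60.5
clock: 35.4
eef_pos: [0.561, 0.1379, 0.0382]
tool_rot: [0.744, 0.668, -0.001, -0.002]
ft_force: [-9.1, 0.7, 11.0]
grip_width: 0.0086
grasp_force: 60.9
clock: 35.65
eef_pos: [0.5635, 0.1376, 0.0381]
tool_rot: [0.744, 0.668, -0.002, -0.002]
ft_force: [-9.2, 1.4, 11.7]
grip_width: 0.009
grasp_force: 61.1
```

```bash
python3 -m creep '[0.003,-0.0003,0,0,0, 0.003,-0.0003,0,0,0, 0.003,-0.0003,0,0,0]';python3 -m creep '[0.003,-0.0003,0,0,0, 0.003,-0.0003,0,0,0, 0.003,-0.0003,0,0,0]'
```

```text
clock: 35.9
eef_pos: [0.5636, 0.1373, 0.0382]
tool_rot: [0.744, 0.668, -0.003, -0.004]
ft_force: [-17.9, 1.4, 17.5]
grip_width: 0.0092
grasp_force: 61.9
clock: 36.15
eef_pos: [0.5639, 0.1367, 0.0382]
tool_rot: [0.744, 0.668, -0.006, -0.005]
ft_force: [-23.9, -0.0, 23.1]
grip_width: 0.0089
grasp_force: 63.0
```

It's against the stop: the force rises with no further motion. Relax, release and retreat.

```bash
python3 -m creep '[-0.004,0.0005,0,0,0, -0.004,0.0005,0,0,0.05, -0.004,0.0005,0,0,0.05, -0.004,0.0005,0,0,0.05, -0.004,0.0005,0,0,0.05, -0.004,0.0005,0.04,0,0.05, -0.004,0.0005,0.08,0,0.05, -0.004,0.0005,0.12,0,0.05, -0.04,0.0005,0.15,0,0.05, -0.08,0,0.17,0,0.05]'; python3 -m creep '[-0.04,0.02,0.02,0,0.05, -0.08,0.05,0.02,0,0.05, -0.1,0.08,0.02,0,0.05, -0.12,0.11,0.02,0,0.05, -0.12,0.11,0.02,0,0.05, -0.12,0.11,0.02,0,0.05]'
python3 - <<'E'
from fit import *
cs=cams("w")
for n in cs:
  for t in ("tumbler_blue","tumbler_green","tray","tier","brush","holder","jar","pump"): print(t,n,[(round(q["score"],2),plane(cs[n],px(q),0).round(3)) for q in bot.place_of(n,t)[:1]])
cv2.imwrite("pics/w.png",np.hstack([cs["side"]["pixels"][:,200:480,::-1],cs["top"]["pixels"][:,130:490,::-1]]))
E
```

```text
clock: 36.98
eef_pos: [0.5029, 0.137, 0.2062]
tool_rot: [0.745, 0.667, 0.003, 0.002]
ft_force: [0.2, 0.7, -0.2]
grip_width: 0.0498
grasp_force: 0.0
clock: 37.48
eef_pos: [0.3789, 0.2483, 0.2235]
tool_rot: [0.743, 0.669, 0.0, 0.0]
ft_force: [-0.4, -0.1, 0.8]
grip_width: 0.05
grasp_force: 0.0
tumbler_blue top []
tumbler_green top []
tray top []
tier top [(0.77, array([0.701, 0.121, 0.   ]))]
brush top [(0.55, array([ 0.583, -0.318,  0.   ]))]
holder top [(0.78, array([ 0.581, -0.318,  0.   ]))]
jar top [(0.87, array([ 0.696, -0.238,  0.   ]))]
pump top []
tumbler_blue side []
tumbler_green side []
tray side []
tier side [(0.95, array([0.695, 0.119, 0.   ]))]
brush side [(0.71, array([ 0.575, -0.31 ,  0.   ]))]
holder side [(0.97, array([ 0.581, -0.313,  0.   ]))]
jar side [(0.81, array([ 0.693, -0.246,  0.   ]))]
pump side [(0.64, array([ 0.749, -0.099,  0.   ]))]
```

View pics/w.png

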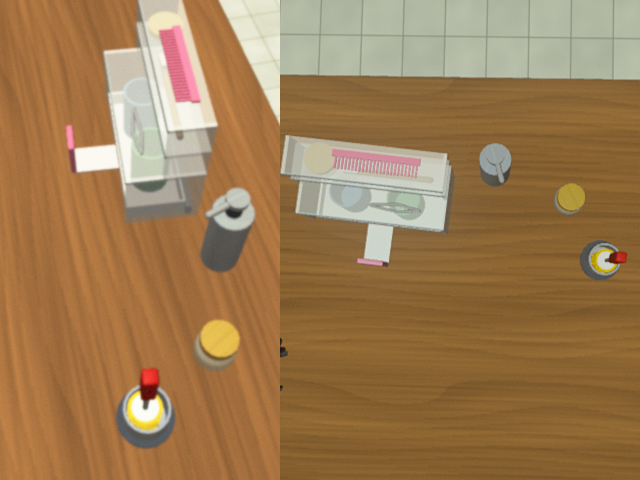

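The tray is home, both cups stand in it, the brush is upright in its holder, and the pump and jar are where they were.

```bash
python3 -c "
from workcell import bot
print(bot.job_done())"
```

```text
the job is handed in; nothing more can be done
None
```

I handed the job in with both tumblers (blue, then green; no white was present) scrubbed and standing upright on the tray, the tray pushed home against its stop, the brush back upright in its holder, and the pump and jar untouched; no verdict came back.

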